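Hold a servo drive home on the sprung contacts of its programming nest

TASK

Load the servo drive for programming: lift the clear dust cover off the programming nest and set it down upright on the bench, then take the small black drive with the blue board and press it, board up and its square white connector end away from the grey programmer box, down between the corner guides onto the sprung contact pins until it sits flat on the steel rests. Press firmly but do not force it, leave the other things alone, and finish while still holding it pressed down hard on the rests; do not let go.

Things in the scene. Friction and masses are not known exactly. Their poses are not given: they have to be found in the camera images.
- nest: Programming nest, fixed: aluminium plate 124 (x) x 162 (y) mm, top 14 mm above the bench. Origin: bench level under the middle of the nest opening (plate spans y -60 to +102). Grey programmer box on its +y end, y 53 to 95, top at 42. Four black corner guides: inner faces at x +-24, y +-31.5, straight up to z 40, flared lead-in to 47; outside within x +-33, y +-41.
- nest_seat (a point): Middle of the nest opening level with the rests' tops, 30 mm above the bench; a seated drive has its origin here. Axes as the nest's: x across the opening (48 mm), y along it (63 mm) toward the grey programmer box, z up. Free gaps between the guides for fingers: 43 mm in the middle of the x sides, 32 mm of the y sides; the plate is 16 mm below this point.
- rests: Four fixed steel rest buttons, 7 mm across, at x +-17.5, y +-25.5 in the nest frame, tops at z = 30 mm: the hard stop under the drive's underside. Same origin and axes as the nest.
- contacts (a joint): Sprung block with six brass pins in the middle of the nest. 0 = free, pins 8 mm above the rests (38 mm above the bench); grows in m as it is pressed straight down; 0.008 = drive on the rests. Force 3.3 N at the start, 8.5 N at 0.008: it carries the drive's weight, so the drive rises when let go.
- cover: Loose clear plastic dust cover, 77 (x) x 92 (y) x 41, open below, 90 g, standing over the guides on the plate. Grey upright grip rib on top, 14 (x) x 44 (y), from z = 41 to 67 above the origin. Origin: middle of its lower rim, z up. Clears the guides by about 3 mm a side. Free bench to put it on: right of the nest, x 0.40 to 0.53 m, y -0.34 to -0.22 m.
- drive: Servo drive, black box 45 (x) x 60 (y), solid to z = 22, with a blue board and small parts on top to z = 31 (look only, hold it by the black sides). About 90 g, loose on the bench, board up. Origin: middle of the underside; z up. The square white connector is at the -y end, a small round white knob at the +y end.
- drive_plug (a point): Square white connector on the drive's board, at x -8, y -22, z 28 in the drive's frame; when seated it points to the nest's -y end.
- tape_measure: Red pocket tape measure, 40x54x30 mm, bystander. Origin: middle of its underside.
- hex_key: Grey hex key lying flat, 28x74x8 mm, bystander. Origin: middle of its underside.
- insert_packet: Flat white packet, 60x50x9 mm, bystander. Origin: middle of its underside.
Mind the look-alikes: they are no part of the job. Leave any pink look-alike of the cover alone.

How it is judged (in metres and radians):
On the way, in this order (a step that is already met when the one before it is completed fails the run):
1. the dust cover stands upright on the bench, let go (height (world z) of cover below 0.008 m and angle between cover's own z axis and vertical below 0.1 rad and linear speed of cover below 0.03 m/s and contact force between the fingers and cover below 0.1 N), for 0.2 s.
2. the drive is pressed flat onto the rests by the gripper, the right way round (x of drive in the frame of nest_seat between -0.003 and 0.003 m and y of drive in the frame of nest_seat between -0.003 and 0.003 m and z of drive in the frame of nest_seat between -0.002 and 0.0012 m and angle between drive's own z axis and vertical below 0.035 rad and y of drive_plug in the frame of nest_seat below -0.01 m and value of joint contacts above 0.0066 m and contact force between drive and rests above 2 N and contact force between the fingers and drive above 2 N), for 0.3 s.
At the end, for the whole second after the job is handed in: the gripper holds the drive down on the rests: centred within 3 mm, at most 1.2 mm high, flat within 2 degrees, connector end away from the programmer box, pins in by over 6.6 mm, over 2 N on the rests; the cover stands upright on the bench, let go (all of step 1 and all of step 2); the arm keeps its last pose, push and grip.
It fails at once if the drive is forced onto the rests with over 60 N (contact force between drive and rests above 60 N).
It fails at once if the cover is dropped from above 5 cm (height (world z) of cover above 0.05 m and contact force between cover and anything else below 0.01 N and linear speed of cover above 0.5 m/s).
It fails at once if the tape measure is moved by over 3 cm (distance of tape_measure from where it was at the start of the episode above 0.03 m).
It fails at once if the hex key is moved by over 3 cm (distance of hex_key from where it was at the start of the episode above 0.03 m).
It fails at once if the insert packet is moved by over 3 cm (distance of insert_packet from where it was at the start of the episode above 0.03 m).
It also fails if it takes over 51 s, if anything falls off the work surface, if the arm or the gripper's body presses on something with over 40 N, if the wrist force passes 120 N, or if a joint passes its speed limit or range.

ROBOT

A 6-joint arm with a two-finger parallel gripper is mounted at the origin on a cart in front of the work surface, level with it; the furniture and walls round the work are solid. World frame = base frame: x ahead of the robot, y to its left, z up, the work surface at z = 0. Lengths are in m, angles in degrees, forces in N, time in s.
With the tool pointing down it reaches from about 0.25 to 0.725 m from the base axis. Payload 9.7 kg.
Tool frame: the origin (TCP) lies midway between the tips of the shut fingers; the grasp point (between the pads) lies 19 mm behind it; z points along the fingers, y is the line along which they close (so a half turn about z gives the same grasp; the last joint's range is limited). The gripper opens to 85 mm and grips with 20 to 120 N. Pads are 22 mm wide; open, the fingers measure 114 mm over their backs; the gripper's body (76 mm by 85 mm) begins 54 mm behind the grasp point. The pads swing forward as they close: fully open they stand 13 mm farther back than shut.
Start: joints at [-75.057, 4.979, 10.078, 95.1, 0, 90], TCP at [0.142, -0.531, 0.231] pointing down, gripper open.
Joint ranges: [-179.16, 179.16], [-48.56, 103.87], [-65.8, 70.77], [-126.05, 130.52], [-82.76, 87.17], [-180, 180]. Speed limits (degrees/s): [127.2, 127.2, 147.25, 180, 180, 180].

INTERFACE

Orientations are given as [roll, pitch, yaw] about the fixed x, y, z axes, in that order (R = Rz(yaw) Ry(pitch) Rx(roll)).
In Python, from workcell import * gives the robot as it stands.
- The arm moves only by the tool servo_tool, never from a script. Its argument "moves" is a list of rows, each a list of 4 numbers: the shift along the world's x, y, z in cm, then the turn about the world's z in rad. A call has 1 to 20 rows; each row is the pose to reach, as a shift and turn from the pose commanded when the call began; what a row does not reach only later rows make up. A row lasts 1/12 s, in which the tool goes at most 41.7 mm and 7.16 degrees, less where a joint would pass 70% of its speed; a pose out of reach is approached as far as the arm can. A call with a gripper value outside its range is refused whole. "claw" is the closure, from 0 (fully open) to 1 (shut), set as the call begins (left out, the last holds). The fingers move at their own pace and stop on an object; "force" is the grip in N (left out, the last holds). Time passes only in rows, so rows that repeat a pose let the fingers close. It gives the time, the measured TCP pose, the force, the opening and the grip force at its end, in the units of the state.
- get_obs(): the state, without advancing time (a new reading comes with each control period).
- camera(name): name is "scene" or "top" or "wrist"; returns the picture (400x640x3 uint8, red, green, blue); there is no depth.
- get_calibration(name): a dict with "fx", "fy", "cx", "cy" (pixels), "rvec" (rotation vector, rad) and "tvec" (3), from world to camera coordinates, as OpenCV has them; the wrist camera has in their place "tool_from_camera" (4x4, takes a point from camera to tool coordinates, whose origin is the TCP and whose axes are the flange's). Camera axes: x right, y down, z forward; pixel columns grow to the right and rows downward; lengths in m; the calibration is good to about 2 mm. The wrist camera is an equidistant fisheye: a pixel r from the principal point sees the ray r / f radians off the axis. A picture is of the moment at which its call begins: read the wrist's pose just before it. get_calibration takes no time and is no camera call.
- job_done(): hands the job in; it is judged then, once.
The state is a dict: "time": time; "q": joint angles; "qd": joint speeds; "joint_efforts": joint torques, N m; "ee_pos": TCP position; "tcp_rot": TCP orientation; "wrist_force": force on the tool from outside, world axes, zero at the start; "torque": the same for the moment, N m; "opening": finger opening in m; "grasp_force": force on a finger pad.
Only numpy, scipy, OpenCV 4.12 (cv2) and the standard library are available. Lean on these libraries where they do the work, as an engineer would, in place of code of your own. Each camera call takes 0.05 s, during which the arm holds its last target. There are 200 camera calls.

## Working session

There is one attempt and no reset: what is moved stays moved. The work goes in short steps, Python scripts to look and compute and a tool call to move; the robot and the scene stay as the last step left them, time stands still between calls to the robot, and variables do not carry over. Pictures are saved under pics/ and viewed, at most 10 in all, crops included, and the job is handed in when it is done.

Besides the shell and the picture viewer there is one more tool, called after "Emit:" by a JSON object that holds its "name" and its "arguments", one argument or row to a line. servo_tool: Moves the arm, as the interface text tells. Its arguments: {"type":"object","properties":{"moves":{"type":"array","items":{"type":"array","items":{"type":"number"}}},"claw":{"type":"number"},"force":{"type":"number"}},"required":["moves"]}

```bash
mkdir -p pics
python3 - <<'E'
from workcell import *
import cv2
o=get_obs();print(o)
for n in("scene","top"):
    im=camera(n);cv2.imwrite(f"pics/{n}0.png",im[:,:,::-1]);print(n,get_calibration(n))
print(get_calibration("wrist"))
E
```

```text
{'time': 0.0, 'q': array([-7.50565564e+01,  5.01199037e+00,  1.00336314e+01,  9.50985968e+01,
       -1.93354850e-03,  8.99999581e+01]), 'qd': array([ 0.0247289 ,  0.05433234,  0.00361604, -0.02880992, -0.03007097,
       -0.03549537]), 'joint_efforts': array([-4.66912832e-05, -5.20387959e+01,  4.64805794e+01,  1.61920296e-02,
        9.97039388e-05,  2.26157141e-06]), 'ee_pos': array([ 0.1417584 , -0.53118348,  0.23056715]), 'tcp_rot': array([-1.79923044e+02,  1.93349041e-03,  1.49434882e+01]), 'wrist_force': array([0.20261554, 0.26204159, 1.42412838]), 'torque': array([-0.00840213, -0.01159801, -0.07173136]), 'grasp_force': 0.0, 'opening': 0.08561472026200824}
scene {'fx': 435.85939760844883, 'fy': 435.85939760844883, 'cx': 317.63035986013045, 'cy': 195.5519300782827, 'rvec': array([ 0.55648081, -2.66179312,  1.19602444]), 'tvec': array([0.55514183, 0.09427868, 0.98530474])}
top {'fx': 473.6540431035454, 'fy': 473.6540431035454, 'cx': 325.18525937024106, 'cy': 199.1826541285492, 'rvec': array([ 2.19041329, -2.19856508,  0.08984057]), 'tvec': array([0.14753559, 0.55957683, 0.91717251])}
{'fx': 309.70691628693146, 'fy': 309.70691628693146, 'cx': 320.91424811330216, 'cy': 205.88219971108867, 'tool_from_camera': array([[ 2.92540865e-04, -9.54114032e-01, -2.99443365e-01,
         7.74567316e-02],
       [ 9.99999613e-01,  5.27623833e-04, -7.04215138e-04,
         1.44335770e-04],
       [ 8.29895000e-04, -2.99443043e-01,  9.54113817e-01,
        -1.40997487e-01],
       [ 0.00000000e+00,  0.00000000e+00,  0.00000000e+00,
         1.00000000e+00]])}
```

View pics/scene0.png

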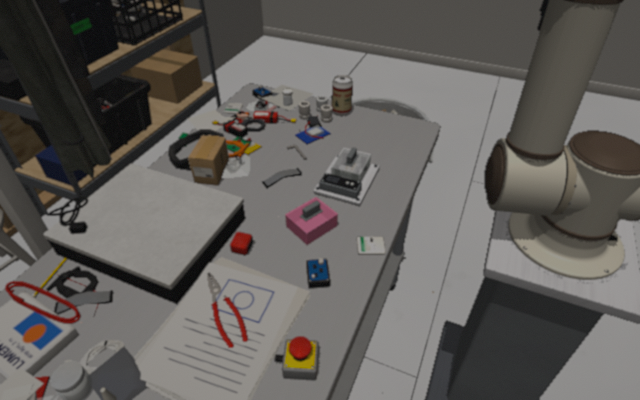

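View pics/top0.png

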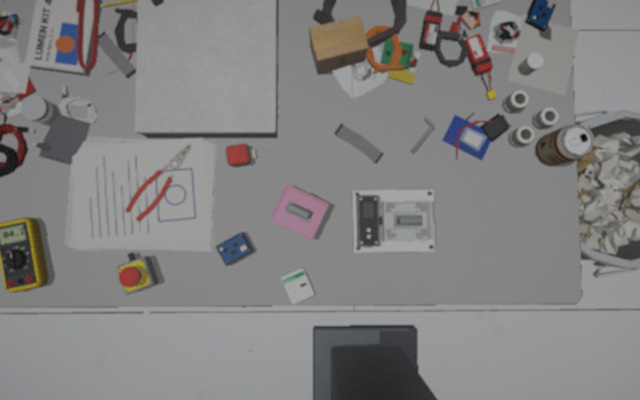

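The scene view shows the nest and cover at about (345,175), the drive at (318,272) and the pink decoy at (312,219). The top view shows the nest at (395,220), the cover rib at (409,220) and the drive at (235,248). Next I'll enlarge these.

```bash
cat > h.py <<'E'
import numpy as np,cv2
from workcell import *
def cal(n):
    c=get_calibration(n);K=np.array([[c['fx'],0,c['cx']],[0,c['fy'],c['cy']],[0,0,1]])
    R=cv2.Rodrigues(np.array(c['rvec']))[0];return K,R,np.array(c['tvec'])
def ray(n,px):
    K,R,t=cal(n);d=R.T@np.linalg.inv(K)@np.array([px[0],px[1],1.]);return -R.T@t,d
def atz(n,px,z):
    c,d=ray(n,px);return c+d*(z-c[2])/d[2]
def tri(p1,p2,n1="top",n2="scene"):
    rr=[ray(n1,p1),ray(n2,p2)];A=0;b=0
    for c,d in rr:
        d=d/np.linalg.norm(d);P=np.eye(3)-np.outer(d,d);A=A+P;b=b+P@c
    return np.linalg.solve(A,b)
def crop(im,x0,y0,x1,y1,s):
    return cv2.resize(im[y0:y1,x0:x1],None,fx=s,fy=s,interpolation=cv2.INTER_CUBIC)
E
python3 - <<'E'
import cv2,numpy as np
from h import crop
t=cv2.imread("pics/top0.png");s=cv2.imread("pics/scene0.png")
a=np.vstack([np.hstack([crop(t,345,180,445,260,4),crop(s,305,140,405,220,4)]),
 np.hstack([crop(t,210,225,260,275,6)[:280],np.zeros((280,100,3),np.uint8),crop(s,295,250,345,300,6)[:280],np.zeros((280,100,3),np.uint8)])])
cv2.imwrite("pics/c1.png",a)
E
```

```text
(no output)
```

View pics/c1.png

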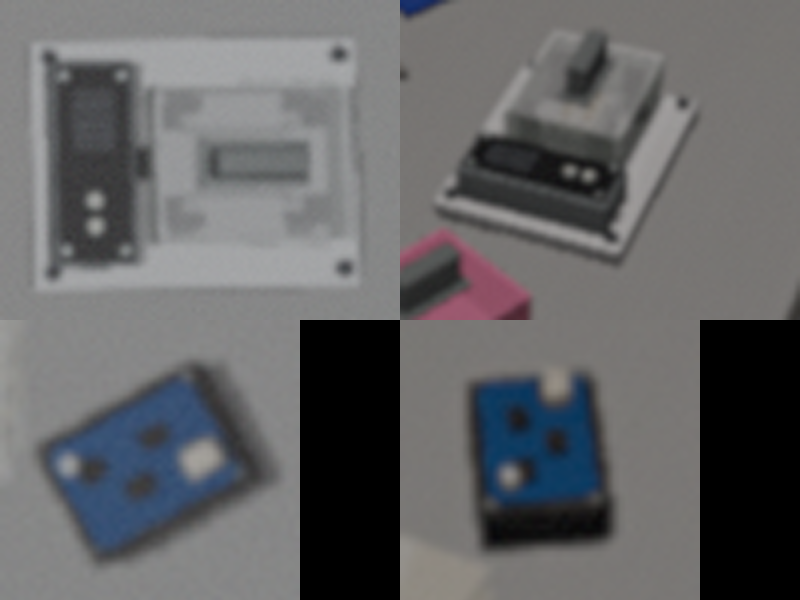

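Run:
```python
from h import *
np.set_printoptions(precision=4,suppress=True)
f=lambda u,v,x0,y0,s,ou=0,ov=0:((u-ou+.5)/s-.5+x0,(v-ov+.5)/s-.5+y0)
T=lambda u,v:f(u,v,345,180,4); S=lambda u,v:f(u,v,305,140,4,400)
TD=lambda u,v:f(u,v,210,225,6,0,320); SD=lambda u,v:f(u,v,295,250,6,400,320)
print("cams",ray("top",(0,0))[0],ray("scene",(0,0))[0])
pc=np.array([atz("top",T(*p),.014) for p in[(32,42),(353,38),(359,286),(36,291)]]);print(pc,pc.mean(0))
ps=np.array([atz("scene",S(*p),.014) for p in[(437,205),(618,262),(699,100)]]);print("scene plate BL(+y) ..",ps)
print("rib mid",tri(T(263,161),S(589,48)), atz("top",T(263,161),.081))
print("con",tri(TD(202,458),SD(557,388)),atz("top",TD(202,458),.031),"knob",tri(TD(68,465),SD(510,475)),atz("top",TD(68,465),.031))
d=np.array([atz("top",TD(*p),.022) for p in[(40,445),(193,365),(250,470),(100,560)]]);print(d,d.mean(0))
e=d[1]-d[0];e2=d[2]-d[3];print(np.degrees(np.arctan2(*(-e)[[1,0]])),np.degrees(np.arctan2(*(-e2)[[1,0]])),np.linalg.norm(e),np.linalg.norm(d[3]-d[0]))
d=np.array([atz("scene",SD(*p),.022) for p in[(472,382),(592,372),(608,502),(482,510)]]);print(d,d.mean(0))
e=d[3]-d[0];e2=d[2]-d[1];print(np.degrees(np.arctan2(e[1],e[0])),np.degrees(np.arctan2(e2[1],e2[0])))
```

```text
cams [0.4976 0.1595 0.9503] [0.2357 0.8399 0.7258]
[[ 0.5782  0.0908  0.014 ]
 [ 0.5797 -0.0691  0.014 ]
 [ 0.4569 -0.0697  0.014 ]
 [ 0.4553  0.0899  0.014 ]] [0.5175 0.0105 0.014 ]
scene plate BL(+y) .. [[ 0.5754  0.0935  0.014 ]
 [ 0.4545  0.0978  0.014 ]
 [ 0.4584 -0.0741  0.014 ]]
rib mid [ 0.5169 -0.01    0.0823] [ 0.5172 -0.0101  0.081 ]
con [0.4659 0.3043 0.0284] [0.4662 0.304  0.031 ] knob [0.4642 0.3468 0.0313] [0.4642 0.3469 0.031 ]
[[0.4704 0.3578 0.022 ]
 [0.496  0.3085 0.022 ]
 [0.462  0.2898 0.022 ]
 [0.4333 0.3381 0.022 ]] [0.4654 0.3236 0.022 ]
117.5084761832876 120.78870933518087 0.055563635725190165 0.04205460636415867
[[0.4959 0.3086 0.022 ]
 [0.4594 0.2878 0.022 ]
 [0.4328 0.3374 0.022 ]
 [0.4699 0.3571 0.022 ]] [0.4645 0.3227 0.022 ]
118.22528412887046 118.23135249702719
```

Measured: nest origin ≈ (0.517, −0.010) with yaw about 0.5°, rib top at z ≈ 0.082, and drive at (0.465, 0.323) with yaw about 28°, its connector toward −y. I'll move above the cover.

Emit:
{"name": "servo_tool", "arguments": {
  "moves": [
    [3, 4, 0, 0.1],
    [6, 8, 0, 0.2],
    [9, 12, 0, 0.3],
    [12, 16, 0, 0.4],
    [15, 20, 0, 0.5],
    [18, 24, 0, 0.6],
    [21, 28, 0, 0.7],
    [24, 32, 0, 0.8],
    [27, 36, 0, 0.9],
    [30, 40, -1, 1.0],
    [32, 44, -2, 1.1],
    [34, 47, -3, 1.2],
    [36, 50, -4, 1.3],
    [37.5, 52.1, -4, 1.319],
    [37.5, 52.1, -4, 1.319],
    [37.5, 52.1, -4, 1.319],
    [37.5, 52.1, -4, 1.319],
    [37.5, 52.1, -4, 1.319]
  ],
  "claw": 0,
  "force": 60
}}

```text
time: 1.6
ee_pos: [0.5168, -0.0094, 0.1904]
tcp_rot: [-179.9, 0.0, 90.6]
wrist_force: [-0.5, -0.3, 1.3]
opening: 0.0849
grasp_force: 0.0
```

```bash
cat >> h.py <<'E'
from scipy.spatial.transform import Rotation as Ro
def wT(o=None):
    o=o or get_obs();M=np.eye(4);M[:3,:3]=Ro.from_euler('xyz',o['tcp_rot'],degrees=True).as_matrix();M[:3,3]=o['ee_pos'];return M@get_calibration("wrist")['tool_from_camera']
def wz(M,px,z):
    c=get_calibration("wrist");v=np.array([px[0]-c['cx'],px[1]-c['cy']]);r=np.hypot(*v);a=r/c['fx']
    d=M[:3,:3]@np.array([*(np.sin(a)*v/max(r,1e-9)),np.cos(a)]);return M[:3,3]+d*(z-M[2,3])/d[2]
E
python3 - <<'E'
from h import *
o=get_obs();print(o['time'],o['ee_pos'],o['tcp_rot'],o['q'])
im=camera("wrist");cv2.imwrite("pics/w1.png",im[:,:,::-1]);np.save("w1.npy",wT(o))
E
```

```text
1.6 [ 0.51677652 -0.00940236  0.19035923] [-1.79888933e+02  5.00523863e-03  9.06491412e+01] [-1.03777690e+00 -1.16600607e-01  2.65531585e-01  9.04930035e+01
 -8.27264300e-03  8.83130948e+01]
```

View pics/w1.png

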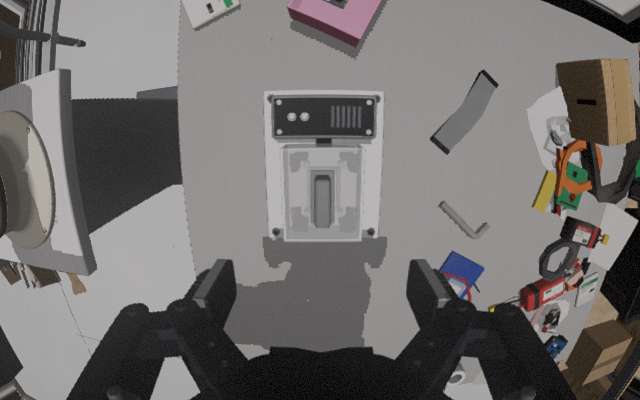

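The wrist view shows the plate corners at (265,92), (384,92), (382,241) and (269,241), with the rib top centred near (322,200).

Run:
```python
from h import *
M=np.load("w1.npy");np.set_printoptions(precision=4,suppress=True)
p=np.array([wz(M,x,.014) for x in[(264.5,91),(384,91),(382,241.5),(269,241.5)]]);print(p,p.mean(0))
print([wz(M,x,.081) for x in[(314,200),(331,200),(322,175),(322,226)]])
im=cv2.imread("pics/w1.png");cv2.imwrite("pics/w1c.png",crop(im,250,80,400,250,3.5))
```

```text
[[ 0.4589  0.0893  0.014 ]
 [ 0.5803  0.091   0.014 ]
 [ 0.5874 -0.0736  0.014 ]
 [ 0.4594 -0.075   0.014 ]] [0.5215 0.0079 0.014 ]
[array([ 0.5116, -0.006 ,  0.081 ]), array([ 0.5259, -0.0058,  0.081 ]), array([0.5181, 0.0156, 0.081 ]), array([ 0.5186, -0.0294,  0.081 ])]
```

View pics/w1c.png

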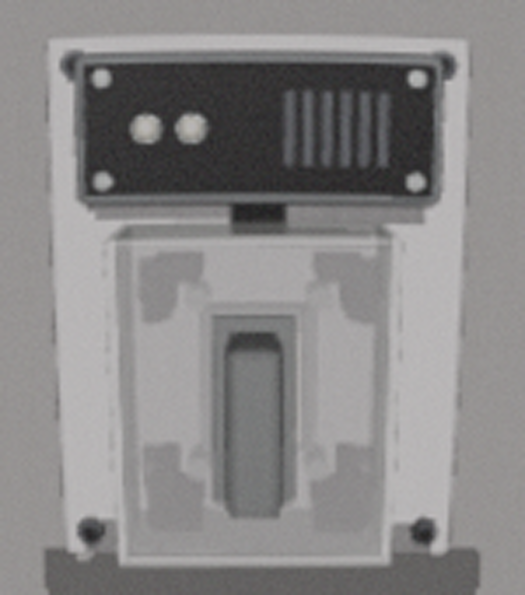

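Run:
```python
from h import *
M=np.load("w1.npy");np.set_printoptions(precision=4,suppress=True)
f=lambda u,v:((u+.5)/3.5-.5+250,(v+.5)/3.5-.5+80)
for z,P in[(.014,[(50,40),(467,40),(450,553),(68,553),(92,530),(423,530),(72,66),(446,66)]),(.081,[(226,430),(282,430),(254,348),(254,517)]),(.042,[(102,181),(415,181),(102,77),(416,77)])]:
    print(z,np.array([wz(M,f(*x),z)[:2] for x in P]).tolist())
```

```text
0.014 [[0.4583503169559484, 0.08927057474569243], [0.5793425648548249, 0.09091558625991403], [0.582578764131918, -0.06883332721671843], [0.45972352552196344, -0.07026900142378388], [0.4678830084595756, -0.062105698972690346], [0.5731695660565073, -0.06085604635460089], [0.4648597246384307, 0.08136419569661793], [0.5732930571664027, 0.08283919042515668]]
0.081 [[0.5117744907223066, -0.008199597225987162], [0.5252847899517039, -0.008035261029460838], [0.5182712706611997, 0.01211706544716075], [0.518820893155649, -0.030628800447593127]]
0.042 [[0.4773999212929811, 0.04902415483248726], [0.5608618935540752, 0.05011575942220518], [0.4774955060264952, 0.07698516352697174], [0.5603317416608977, 0.07810785825888081]]
```

Emit:
{"name": "servo_tool", "arguments": {
  "moves": [
    [0.1, 0, -3, 0],
    [0.1, 0, -6, 0],
    [0.1, 0, -9, 0],
    [0.1, 0, -11, 0],
    [0.1, 0, -12.5, 0],
    [0.1, 0, -12.8, 0],
    [0.1, 0, -12.8, 0]
  ]
}}

```text
time: 2.23
ee_pos: [0.517, -0.0114, 0.0629]
tcp_rot: [-179.9, 0.0, 90.4]
wrist_force: [0.3, -0.5, 0.8]
opening: 0.0855
grasp_force: 0.0
```

Emit:
{"name": "servo_tool", "arguments": {
  "moves": [
    [0, 0, 0, 0],
    [0, 0, 0, 0],
    [0, 0, 0, 0],
    [0, 0, 0, 0],
    [0, 0, 0, 0],
    [0, 0, 0, 0],
    [0, 0, 0, 0],
    [0, 0, 0, 0],
    [0, 0, 0, 0],
    [0, 0, 0, 0]
  ],
  "claw": 1,
  "force": 40
}}

```text
time: 3.07
ee_pos: [0.5179, -0.0104, 0.0636]
tcp_rot: [180.0, -0.0, 90.5]
wrist_force: [-1.8, 0.6, 4.6]
opening: 0.0132
grasp_force: 43.8
```

Emit:
{"name": "servo_tool", "arguments": {
  "moves": [
    [0, 0, 0.8, 0],
    [0, 0, 1.8, 0],
    [0, 0, 2.8, 0],
    [0, 0, 3.8, 0],
    [0, 0, 4.6, 0],
    [0, 0, 4.8, 0],
    [0, 0, 4.8, 0],
    [0, -1, 4.8, 0],
    [0, -3, 4.8, 0],
    [-1, -5, 4.8, 0],
    [-1.5, -8, 4.8, 0],
    [-2, -11, 4.8, 0],
    [-2.5, -14, 4.8, 0],
    [-3, -17, 4.8, 0],
    [-4, -20, 4.8, 0],
    [-4.5, -23, 4.8, 0],
    [-5, -25, 4.8, 0],
    [-5.3, -26.5, 4.8, 0],
    [-5.3, -27, 4.8, 0],
    [-5.3, -27, 4.8, 0]
  ]
}}

```text
time: 4.73
ee_pos: [0.4641, -0.2816, 0.1106]
tcp_rot: [-179.9, -0.0, 90.4]
wrist_force: [0.2, -0.0, -0.0]
opening: 0.013
grasp_force: 43.0
```

Emit:
{"name": "servo_tool", "arguments": {
  "moves": [
    [0, 0, -1, 0],
    [0, 0, -2, 0],
    [0, 0, -3, 0],
    [0, 0, -4, 0],
    [0, 0, -5, 0],
    [0, 0, -5.5, 0],
    [0, 0, -5.8, 0],
    [0, 0, -6.0, 0],
    [0, 0, -6.1, 0],
    [0, 0, -6.2, 0],
    [0, 0, -6.2, 0],
    [0, 0, -6.2, 0]
  ]
}}

```text
time: 5.73
ee_pos: [0.465, -0.2806, 0.0497]
tcp_rot: [180.0, 0.0, 90.5]
wrist_force: [-0.1, 0.4, 0.7]
opening: 0.0127
grasp_force: 43.2
```

Run:
```python
from h import *
o=get_obs();print(o['time'],o['ee_pos'],o['wrist_force'],o['opening'])
t=camera("top");s=camera("scene")
cv2.imwrite("pics/c2.png",np.hstack([crop(t,340,170,600,330,1.5),crop(s,300,80,460,240,2.5)[:240,:]])[:,:,::-1][:, :790])
```

```text
5.7333 [ 0.46502952 -0.28059282  0.04973141] [-0.06564822  0.39351111  0.70981876] 0.012659619341679383
```

View pics/c2.png

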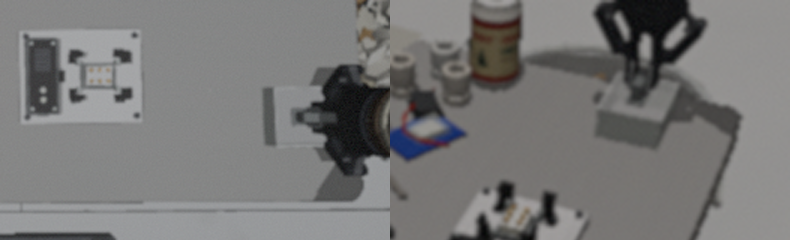

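The cover is held at the free spot and the nest is open, with the guides around (437–470, 215–245 in the full top image). I'll lower the cover until it touches the bench.

Emit:
{"name": "servo_tool", "arguments": {
  "moves": [
    [0, 0, -0.05, 0],
    [0, 0, -0.1, 0],
    [0, 0, -0.15, 0],
    [0, 0, -0.15, 0]
  ]
}}

```text
time: 6.17
ee_pos: [0.465, -0.2806, 0.0496]
tcp_rot: [179.9, 0.1, 90.5]
wrist_force: [-6.1, 3.2, 13.5]
opening: 0.0129
grasp_force: 44.9
```

Contact with the bench. I'll release it, retreat upward and wait for the gripper to open.

Emit:
{"name": "servo_tool", "arguments": {
  "moves": [
    [0, 0, 0.1, 0],
    [0, 0, 0.1, 0],
    [0, 0, 0.1, 0],
    [0, 0, 0.1, 0],
    [0, 0, 0.1, 0],
    [0, 0, 0.1, 0],
    [0, 0, 0.1, 0],
    [0, 0, 0.1, 0],
    [0, 0, 0.1, 0],
    [0, 0, 0.1, 0],
    [0, 0, 1, 0],
    [0, 0, 3, 0],
    [0, 0, 6, 0],
    [0, 0, 9, 0],
    [0, 0, 12, 0],
    [0, 0, 12, 0]
  ],
  "claw": 0
}}

```text
time: 7.5
ee_pos: [0.4665, -0.2814, 0.1749]
tcp_rot: [179.6, 0.3, 90.5]
wrist_force: [0.9, -0.2, 0.4]
opening: 0.0854
grasp_force: 0.0
```

Emit:
{"name": "servo_tool", "arguments": {
  "moves": [
    [0, 3, 1, 0],
    [0, 7, 1, 0],
    [0, 11, 1, 0.05],
    [0, 15, 1, 0.1],
    [0, 19, 1, 0.15],
    [0, 23, 1, 0.2],
    [0, 27, 1, 0.25],
    [0, 31, 1, 0.3],
    [0, 35, 1, 0.35],
    [0, 39, 1, 0.4],
    [0, 43, 1, 0.45],
    [0, 47, 1, 0.484],
    [0, 51, 1, 0.484],
    [0, 55, 1, 0.484],
    [0, 58, 1, 0.484],
    [0, 60.3, 1, 0.484],
    [0, 60.3, 1, 0.484],
    [0, 60.3, 1, 0.484],
    [0, 60.3, 1, 0.484]
  ]
}}

```text
time: 9.08
ee_pos: [0.4647, 0.3222, 0.178]
tcp_rot: [-180.0, 0.0, 118.3]
wrist_force: [-0.7, -0.4, -0.1]
opening: 0.0855
grasp_force: 0.0
```

Run:
```python
from h import *
o=get_obs();print(o['time'],o['ee_pos'],o['tcp_rot'],o['q'])
im=camera("wrist")[:,:,::-1];np.save("w2.npy",wT(o));cv2.imwrite("pics/w2.png",im)
cv2.imwrite("pics/w2c.png",crop(im,240,110,410,270,3.5))
```

```text
9.0833 [0.46474248 0.3222292  0.17804777] [-1.79993523e+02  1.41992297e-02  1.18258893e+02] [ 3.47422462e+01  6.33919990e+00  5.64552062e+00  8.93143596e+01
 -1.33770735e-02  9.64833554e+01]
```

View pics/w2c.png

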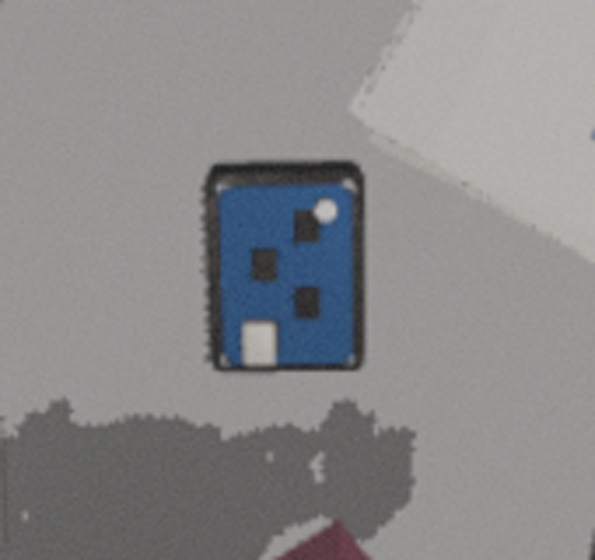

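The drive is aligned with the tool. Its board's corner dots are at crop (222,187), (348,186), (224,360) and (351,360), and the connector is at (260,344).

Run:
```python
from h import *
M=np.load("w2.npy");np.set_printoptions(precision=4,suppress=True)
f=lambda u,v:((u+.5)/3.5-.5+240,(v+.5)/3.5-.5+110)
p=np.array([wz(M,f(*x),.0225) for x in[(222,187),(348,186),(351,360),(224,360)]]);print(p,p.mean(0))
for a,b in((3,0),(2,1),(0,1),(3,2)):
    e=p[b]-p[a];print(np.degrees(np.arctan2(e[1],e[0])),np.linalg.norm(e))
print([wz(M,f(*x),z) for x,z in[((260,344),.031),((325,211),.031)]])
```

```text
[[0.4376 0.3381 0.0225]
 [0.4682 0.3548 0.0225]
 [0.4937 0.3109 0.0225]
 [0.4614 0.2935 0.0225]] [0.4652 0.3243 0.0225]
118.06562010953814 0.05048068710838562
120.1377387278286 0.050795389525356206
28.735682818768943 0.03487215178168547
28.26280404328141 0.03670661417078915
[array([0.4672, 0.3052, 0.031 ]), array([0.465 , 0.3469, 0.031 ])]
```

Emit:
{"name": "servo_tool", "arguments": {
  "moves": [
    [0, 0.15, -3, 0],
    [0, 0.15, -6, 0],
    [0, 0.15, -9, 0],
    [0, 0.15, -12, 0],
    [0, 0.15, -15, 0],
    [0, 0.15, -16.5, 0],
    [0, 0.15, -17.3, 0],
    [0, 0.15, -17.4, 0],
    [0, 0.15, -17.4, 0]
  ]
}}

```text
time: 9.88
ee_pos: [0.4653, 0.3237, 0.0046]
tcp_rot: [180.0, -0.0, 118.2]
wrist_force: [0.8, 0.9, 0.3]
opening: 0.0852
grasp_force: 0.0
```

Emit:
{"name": "servo_tool", "arguments": {
  "moves": [
    [0, 0, 0, 0],
    [0, 0, 0, 0],
    [0, 0, 0, 0],
    [0, 0, 0, 0],
    [0, 0, 0, 0],
    [0, 0, 0, 0],
    [0, 0, 0, 0],
    [0, 0, 0, 0],
    [0, 0, 0, 0],
    [0, 0, 0, 0]
  ],
  "claw": 1,
  "force": 90
}}

```text
time: 10.72
ee_pos: [0.4656, 0.3247, 0.0054]
tcp_rot: [179.9, -0.0, 118.3]
wrist_force: [0.1, -0.9, 7.2]
opening: 0.0431
grasp_force: 93.3
```

Emit:
{"name": "servo_tool", "arguments": {
  "moves": [
    [0, 0, 1.5, 0],
    [0, 0, 4, 0],
    [0, 0, 7, 0],
    [0, 0, 10, 0],
    [0, -1, 12, 0],
    [0.5, -4, 12, -0.05],
    [1, -7, 12, -0.1],
    [1.5, -10, 12, -0.15],
    [2, -13, 12, -0.2],
    [2.5, -16, 12, -0.25],
    [3, -19, 12, -0.3],
    [3.5, -22, 12, -0.35],
    [4, -25, 12, -0.4],
    [4.5, -28, 12, -0.45],
    [5, -31, 12, -0.484],
    [5.25, -33, 12, -0.484],
    [5.25, -33.4, 12, -0.484],
    [5.25, -33.4, 12, -0.484],
    [5.25, -33.4, 12, -0.484],
    [5.25, -33.4, 12, -0.484]
  ]
}}

```text
time: 12.38
ee_pos: [0.5172, -0.0089, 0.1238]
tcp_rot: [-180.0, -0.0, 90.6]
wrist_force: [0.0, 0.4, -0.8]
opening: 0.043
grasp_force: 92.2
```

Run:
```python
from h import *
o=get_obs();print(o['time'],o['ee_pos'],o['tcp_rot'],o['opening'])
im=camera("wrist")[:,:,::-1];np.save("w3.npy",wT(o));cv2.imwrite("pics/w3.png",im)
cv2.imwrite("pics/w3c.png",crop(im,210,70,430,350,2.1))
```

```text
12.3833 [ 0.51721361 -0.00892914  0.12382461] [-1.79996700e+02 -1.49730015e-02  9.05748791e+01] 0.04303877763225827
```

View pics/w3c.png

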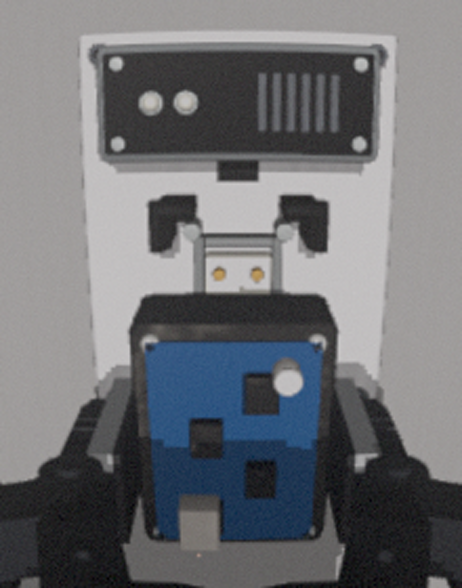

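The wrist view shows the far rests at crop (192,232) and (285,232), the guide outer edges at x 150 and 328, and the far board dots at (149,343) and (318,343). I'll compute the drive's offset from the nest in one image.

Run:
```python
from h import *
M=np.load("w3.npy");np.set_printoptions(precision=4,suppress=True)
f=lambda u,v:((u+.5)/2.1-.5+210,(v+.5)/2.1-.5+70)
def g(n,z,P):
    p=np.array([wz(M,f(*x),z)[:2] for x in P]);print(n,p.tolist(),p.mean(0))
g("rests",.030,[(192,232),(285,232)])
g("guide outer far corners",.047,[(150,200),(328,198)])
g("guide outer edge",.047,[(150,222),(328,222)])
g("screws box",.042,[(117,144),(359,144),(116,64),(361,64)])
zd=.1238-.0045
g("drive dots",zd+.0225,[(149,343),(318,343),(313,531),(154,531)])
g("con",zd+.031,[(200,503)]);g("knob",zd+.031,[(288,382)])
g("drive +y bottom edge",zd,[(140,296),(332,296)])
```

```text
rests [[0.502488219857494, 0.014996718601393712], [0.5369203354907269, 0.015365871485666809]] [0.5197 0.0152]
guide outer far corners [[0.4892368474056201, 0.029950117366033716], [0.5499060246466387, 0.03131528668398813]] [0.5196 0.0306]
guide outer edge [[0.4890939994326696, 0.022271482701543867], [0.5502664048463556, 0.022935763495906335]] [0.5197 0.0226]
screws box [[0.47733891026019537, 0.04884396245322421], [0.5608210397630035, 0.04979073395563318], [0.47728359815218163, 0.0765986001018234], [0.5606066727324837, 0.07760815134655917]] [0.519  0.0632]
drive dots [[0.50043205748557, 0.01677256121178989], [0.5351724119227302, 0.017128401016282366], [0.5373166985856366, -0.03195816669473028], [0.4993040064754565, -0.03234413752484304]] [ 0.5181 -0.0076]
con [[0.5109398113833065, -0.017136203707271216]] [ 0.5109 -0.0171]
knob [[0.5285011721746129, 0.012337293235087254]] [0.5285 0.0123]
drive +y bottom edge [[0.4955932494047852, 0.019467616758034344], [0.5411700415758616, 0.01993336210521187]] [0.5184 0.0197]
```

Emit:
{"name": "servo_tool", "arguments": {
  "moves": [
    [0.1, -0.1, -1, 0],
    [0.1, -0.1, -2.5, 0],
    [0.1, -0.1, -4, 0],
    [0.1, -0.1, -5.5, 0],
    [0.1, -0.1, -6.5, 0],
    [0.1, -0.1, -7, 0],
    [0.1, -0.1, -7, 0],
    [0.1, -0.1, -7, 0],
    [0.1, -0.1, -7, 0]
  ]
}}

```text
time: 13.18
ee_pos: [0.5188, -0.0108, 0.0546]
tcp_rot: [179.9, 0.0, 90.5]
wrist_force: [0.3, 0.5, -1.1]
opening: 0.0433
grasp_force: 92.2
```

Run:
```python
from h import *
o=get_obs();print(o['time'],o['ee_pos'],o['tcp_rot'],o['opening'],o['wrist_force'])
im=camera("wrist")[:,:,::-1];np.save("w4.npy",wT(o));cv2.imwrite("pics/w4.png",im)
cv2.imwrite("pics/w4c.png",crop(im,250,180,390,340,3.7))
```

```text
13.1833 [ 0.51882355 -0.01080282  0.05461319] [1.79928699e+02 2.07090188e-03 9.05270196e+01] 0.04325277570975172 [ 0.30867966  0.49797392 -1.09908866]
```

View pics/w4c.png

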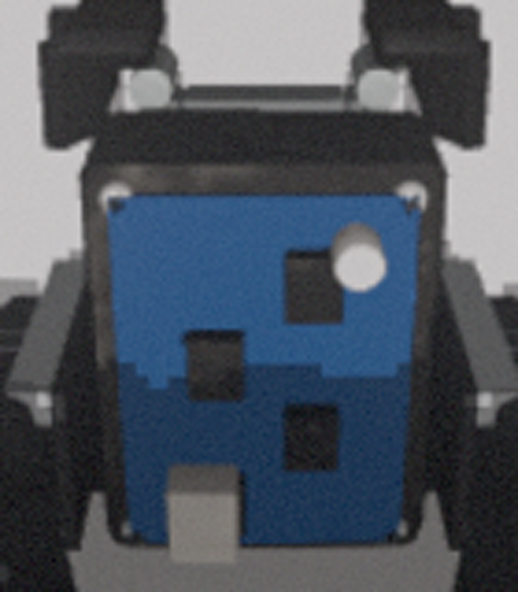

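Run:
```python
from h import *
M=np.load("w4.npy")
f=lambda u,v:((u+.5)/3.7-.5+250,(v+.5)/3.7-.5+180)
def g(n,z,P,o=0):
    p=np.array([wz(M,f(*x),z)[:2] for x in P]);print(n,np.round(p,4).tolist(),np.round(p.mean(0),4),round(p.mean(0)[1]-o,4))
g("rests",.030,[(152,88),(378,88)],.0255)
g("guide outer",.047,[(40,90),(488,90)])
g("guide far top",.047,[(50,8),(478,4)],.041)
g("drive bot edge",.050,[(90,112),(440,112)],.030)
g("dots",.0725,[(116,193),(410,193),(402,529),(125,529)])
g("dots far",.0725,[(116,193),(410,193)],.0253)
```

```text
rests [[0.5025, 0.0153], [0.5368, 0.0156]] [0.5197 0.0155] -0.01
guide outer [[0.4887, 0.0201], [0.5502, 0.0207]] [0.5194 0.0204] 0.0204
guide far top [[0.4906, 0.0317], [0.5481, 0.0327]] [0.5193 0.0322] -0.0088
drive bot edge [[0.496, 0.018], [0.5432, 0.0184]] [0.5196 0.0182] -0.0118
dots [[0.5022, 0.0155], [0.5364, 0.0158], [0.5386, -0.0339], [0.501, -0.0343]] [ 0.5196 -0.0092] -0.0092
dots far [[0.5022, 0.0155], [0.5364, 0.0158]] [0.5193 0.0156] -0.0097
```

Aligned within about 1 mm. I'll descend in steps and watch the forces.

Emit:
{"name": "servo_tool", "arguments": {
  "moves": [
    [0, 0, -0.2, 0],
    [0, 0, -0.4, 0],
    [0, 0, -0.6, 0],
    [0, 0, -0.8, 0],
    [0, 0, -1.0, 0],
    [0, 0, -1.0, 0]
  ],
  "force": 110
}}

```text
time: 13.73
ee_pos: [0.5183, -0.0109, 0.0435]
tcp_rot: [-180.0, -0.0, 90.5]
wrist_force: [-0.8, 0.2, 1.4]
opening: 0.0424
grasp_force: 116.9
```

Emit:
{"name": "servo_tool", "arguments": {
  "moves": [
    [0, 0, -0.1, 0],
    [0, 0, -0.2, 0],
    [0, 0, -0.3, 0],
    [0, 0, -0.4, 0],
    [0, 0, -0.5, 0],
    [0, 0, -0.5, 0]
  ]
}}

```text
time: 14.23
ee_pos: [0.5184, -0.0109, 0.0389]
tcp_rot: [180.0, 0.0, 90.5]
wrist_force: [-1.5, -0.8, 4.3]
opening: 0.0422
grasp_force: 117.2
```

Emit:
{"name": "servo_tool", "arguments": {
  "moves": [
    [0, 0, -0.1, 0],
    [0, 0, -0.2, 0],
    [0, 0, -0.3, 0],
    [0, 0, -0.35, 0],
    [0, 0, -0.35, 0],
    [0, 0, -0.35, 0]
  ]
}}

```text
time: 14.73
ee_pos: [0.5184, -0.0109, 0.0357]
tcp_rot: [180.0, 0.0, 90.5]
wrist_force: [-3.2, 0.3, 6.5]
opening: 0.0424
grasp_force: 117.6
```

Emit:
{"name": "servo_tool", "arguments": {
  "moves": [
    [0, 0, -0.03, 0],
    [0, 0, -0.06, 0],
    [0, 0, -0.06, 0],
    [0, 0, -0.06, 0]
  ]
}}

```text
time: 15.07
ee_pos: [0.5184, -0.0109, 0.0355]
tcp_rot: [180.0, 0.0, 90.5]
wrist_force: [-4.3, 0.5, 10.6]
opening: 0.0426
grasp_force: 118.2
```

Emit:
{"name": "servo_tool", "arguments": {
  "moves": [
    [0, 0, -0.04, 0],
    [0, 0, -0.08, 0],
    [0, 0, -0.08, 0],
    [0, 0, -0.08, 0],
    [0, 0, -0.08, 0]
  ]
}}

```text
time: 15.48
ee_pos: [0.5184, -0.0109, 0.0354]
tcp_rot: [179.9, 0.0, 90.5]
wrist_force: [-7.3, -0.4, 17.6]
opening: 0.0423
grasp_force: 119.0
```

Emit:
{"name": "servo_tool", "arguments": {
  "moves": [
    [0, 0, -0.04, 0],
    [0, 0, -0.08, 0],
    [0, 0, -0.1, 0],
    [0, 0, -0.1, 0],
    [0, 0, -0.1, 0],
    [0, 0, -0.1, 0],
    [0, 0, -0.1, 0],
    [0, 0, -0.1, 0]
  ]
}}

```text
time: 16.15
ee_pos: [0.5184, -0.0109, 0.0354]
tcp_rot: [179.9, 0.0, 90.5]
wrist_force: [-10.9, 0.4, 24.2]
opening: 0.0424
grasp_force: 119.9
```

Run:
```python
from h import *
o=get_obs();print(o['time'],o['ee_pos'],o['tcp_rot'],o['wrist_force'],o['torque'])
np.save("w5.npy",wT(o))
im=camera("wrist")[:,:,::-1];t=camera("scene")[:,:,::-1]
a=crop(im,240,170,400,330,3.2);b=crop(t,310,70,450,210,2);cv2.imwrite("pics/c5.png",np.hstack([a,np.vstack([b,np.zeros((512-280,280,3),np.uint8)])]))
```

```text
16.15 [ 0.51844374 -0.01091655  0.03538316] [1.79915218e+02 1.96499908e-03 9.05140045e+01] [-10.90054885   0.35755703  24.18045176] [ 0.00696019  2.37408068 -0.0461368 ]
```

View pics/c5.png

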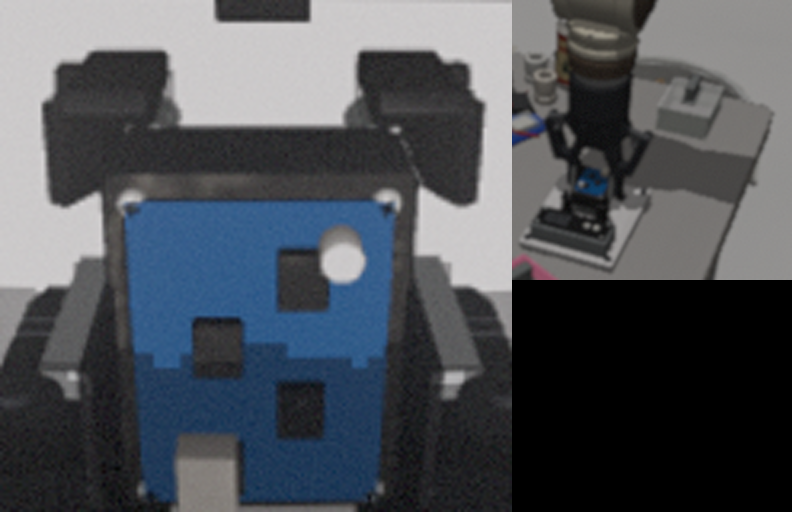

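The drive sits between the guides with its connector toward −y. The TCP is 30.0 mm above its grasp height, the push is about 24 N, and the cover stands upright on the bench.

```bash
python3 -c "
from workcell import *
print(job_done())"
```

```text
the job is handed in; nothing more can be done
None
```

I handed in the job at about 16 s, with no verdict returned: the cover stands upright on the bench, let go, and the drive is held on the rests with about 24 N, connector end away from the programmer box.

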